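# Make the sugar shaker ready and hold its dust cap

### The arm

A 6-joint arm with a two-finger parallel gripper is mounted at the origin on the work surface. World frame = base frame: x ahead of the robot, y to its left, z up, the work surface at z = 0. Lengths are in mm, angles in rad, forces in N, time in s.
With the tool pointing down it reaches from about 275 to 750 mm from the base axis. Payload 10.2 kg.
Tool frame: the origin (TCP) lies midway between the tips of the shut fingers; the grasp point (between the pads) lies grasp_offset behind it (grasp_offset is the distance from the TCP to the grasp point, in mm); x points along the fingers, z is the direction in which the jaws open and shut, and the axes are right-handed (so a half turn about x gives the same grasp; the last joint's range is limited). The gripper opens to 85 mm and grips with 20 to 120 N. Pads are 22 mm wide; open, the fingers measure 114 mm over their backs; the gripper's body (76 mm by 85 mm) begins 54 mm behind the grasp point. The pads swing forward as they close: fully open they stand 13 mm farther back than shut.
Start: joints at [0.919, 0.313, 1.498, -0, 1.331, -0.223], TCP at [218.297, 477.47, 231.294] pointing down, gripper open.
Joint ranges: [-2.94, 2.94], [-0.97, 2.17], [0.19, 2.56], [-1.23, 4.37], [0.02, 3.11], [-2.88, 2.88]. Speed limits (rad/s): [2.39, 2.39, 3.01, 3.14, 3.14, 3.14].

### API

Orientations are given as a unit quaternion [w, x, y, z].
In Python, from rig import sense, capture, calibration, finish_job, grasp_offset gives the robot as it stands.
- The arm moves only by the shell command python3 -m jog 'ROWS' [FORCE]. ROWS is JSON, a list of rows, each an object with "linear": the shift along the tool's x, y, z scaled (see below), a list of three; "rotation": the turn, a rotation vector about the tool's x, y, z scaled (see below), a list of three; "grip": the finger opening in mm, from 0 to 85.4. A call has 1 to 20 rows; each row is the pose to reach, as a shift and turn from the pose measured when the call began, along the tool's axes at that moment; what a row does not reach only later rows make up. The controller multiplies each number of a shift by 0.3 m and each number of a turn by 0.5 rad. A row lasts 1/12 s, in which the tool goes at most 41.7 mm and 7.16 degrees, less where a joint would pass 70% of its speed; a pose out of reach is approached as far as the arm can. A call with a number of a shift or a turn outside -1 to 1 is refused whole. A call with a gripper value outside its range is refused whole. The fingers move at their own pace and stop on an object; FORCE is the grip in N (left out, the last holds). Time passes only in rows, so rows that repeat a pose let the fingers close. It gives the time, the measured TCP pose, the force and the opening at its end, in the units of the state.
- sense(): the state, without advancing time (a new reading comes with each control period).
- capture(name): name is "scene" or "top" or "wrist"; returns (picture, depth): 480x640x3 uint8, red, green, blue; 480x640 float32, mm along the optical axis (not along the pixel's ray), 0 where there is no reading.
- calibration(name): a dict with "intrinsics" (3x3 intrinsics, pixels), "world_from_camera" (4x4, takes a point from camera to world coordinates). Camera axes: x right, y up, looking along -z (the intrinsics and any distortion apply to the point x, -y, -z); pixel columns grow to the right and rows downward; lengths in mm; the calibration is good to about 2 mm. A picture is of the moment at which its call begins: read the wrist's pose just before it. calibration takes no time and is no camera call; for the wrist camera it gives the pose at the moment of the call.
- finish_job(): hands the job in, once; it reports no verdict.
The state is a dict: "time_s": time; "joints": joint angles; "dq": joint speeds; "tau": joint torques, N m; "eef_pos": TCP position; "ee_rot": TCP orientation; "force": force on the tool from outside, world axes, zero at the start; "wrist_torque": the same for the moment, N m; "grip_width": opening from 0.0 (shut) to 1.0 (fully open).
Only numpy, scipy, OpenCV 4.12 (cv2) and the standard library are available. Lean on these libraries where they do the work, as an engineer would, in place of code of your own. Each camera call takes 0.05 s, during which the arm holds its last target.

### The job

Pull the tray with the open green tin all the way out from under the shelf. Pick up the nested lids together by the orange knob, lower them as they are onto the tin until the white sifter lid is fully seated with the green cap still over it, and only then let go of the knob. Then take the green dust cap alone straight up by its sides, leaving the sifter lid seated, and finish while holding the cap still and level about 10 cm above where it sat; leave the mug, bowl and salt jar where they are.

Things in the scene. Friction and masses are not known exactly. Their poses are not given: they have to be found in the camera images.
- rack: Dark wood rack fixed on the counter, left or right, turned up to 0.25 rad. Origin on the counter under the tin's axis when the tray is fully out; x points to the rear, the tray comes out to -x. In mm: base x -115 to 205, y -74 to 74; over its rear a shelf, x 100 to 205, y -70 to 70, z 132 to 146, jars on its rear up to z 184; 10 mm posts at x 108 and 197, y -61 and 61.
- slide (a joint): How far the tray is out (m): 0 = fully in, 0.13 = fully out against its stop. It stays where it is left; sliding it takes about 2 to 4 N. The green tin, 55 mm across and 80 mm tall, open on top, is fixed on the tray.
- slide_handle (a point): Centre of the top of the tray's pull: an upright steel post, 18 mm across, standing up 72 mm from the tray (its top is 90 mm above the counter), 95 mm in front (rack -x) of the tin's axis. It moves with the tray.
- tin_rim (a point): Centre of the tin's mouth at rim height (98 mm above the counter); mouth 47 mm wide inside, 55 mm outside. It moves with the tray and its x axis is the rack's.
- inner_lid: White sifter lid: drum 52 mm across, 18 tall; plug below it 42 mm across, 10 deep, chamfered; orange knob 20 mm across on its axis, top 51 mm above the origin and 30 mm out of the cap. Origin: centre of the drum's underside, which lies on the rim when seated (it then meets tin_rim); z up. 0.12 kg. Starts parked in the cork ring with the cap over it.
- cap: Green dust cap loose over the sifter lid: 62 mm across, 19 tall, wall 2.5 mm, a 28 mm hole in its 3 mm top for the knob. Origin: centre of its open lower edge, z up; nested, it lies 2 mm above the sifter lid's origin, with 2.5 mm sideways play. 0.06 kg. Lifting it by its sides leaves the sifter lid; lifting the knob brings both.
- stand: Cork ring fixed to the counter, 86 mm across, hole 47 mm, 16 mm tall; the lids are parked in it. Origin at the centre of its underside.
- mug: Blue mug, 76 mm across, 85 mm tall; leave it. Origin under its centre.
- bowl: Steel bowl, 120 mm across, 55 mm tall; leave it. Origin under its centre.
- salt: Small glass salt jar, 36 mm across, 45 mm tall; leave it. Origin under its centre.
There are look-alikes about, which are no part of the job. There is more than one size of the inner_lid; the one meant has the size given above.

How it is judged:
By the outcome, as a careful person would: the job done as asked, in the order asked, and still so for the second after the job is handed in, while the arm keeps its last pose, push and grip.
It also fails if it takes over 72 s, if anything falls off the work surface, if the arm or the gripper's body presses on something with over 40 N, if the wrist force passes 120 N, or if a joint passes its speed limit or range.

## Working session

There is one attempt and no reset: what is moved stays moved. The work goes in short steps, Python scripts to look and compute and a shell command to move; the robot and the scene stay as the last step left them, time stands still between calls to the robot, and variables do not carry over. Pictures are saved under pics/ and viewed, and the job is handed in when it is done.

```bash
ls; mkdir -p pics; python3 - <<'E'
from rig import *
import cv2,numpy as np
print(sense()); print(grasp_offset)
for n in ["scene","top"]:
    p,d=capture(n); cv2.imwrite(f"pics/{n}0.png",p[:,:,::-1]); np.save(f"pics/{n}0.npy",d)
    c=calibration(n); print(n,c)
E
```

```text
pics
{'time_s': 0.0, 'joints': array([ 9.18592940e-01,  3.13443396e-01,  1.49845383e+00,  2.65488714e-06,
        1.33101434e+00, -2.23395711e-01]), 'dq': array([ 7.34606121e-05, -2.87429760e-04, -1.00084610e-03,  1.44345950e-03,
        5.28638889e-04,  2.31394957e-04]), 'tau': array([ 3.12881984e-04, -4.12262893e+01, -2.59742832e+01, -1.66373370e-04,
        4.12719761e-03, -1.05439071e-06]), 'eef_pos': array([218.13029732, 477.24624234, 230.73215907]), 'ee_rot': array([ 0.59449545, -0.38232694,  0.5953729 ,  0.38201097]), 'force': array([ 0.51789482, -0.14528541, -0.41911584]), 'wrist_torque': array([0.00013049, 0.0285287 , 0.04830191]), 'grip_width': 1.0006544790896068}
18.700000000000003
scene {'intrinsics': array([[541.71065811,   0.        , 312.44458211],
       [  0.        , 541.71065811, 236.04735626],
       [  0.        ,   0.        ,   1.        ]]), 'world_from_camera': array([[ 3.45603059e-01, -5.09209893e-01,  7.88202899e-01,
         1.43387095e+03],
       [ 9.38124912e-01,  1.67874871e-01, -3.02885583e-01,
        -3.24052203e+02],
       [ 2.19128747e-02,  8.44110960e-01,  5.35720555e-01,
         6.75778503e+02],
       [ 0.00000000e+00,  0.00000000e+00,  0.00000000e+00,
         1.00000000e+00]])}
top {'intrinsics': array([[576.34212498,   0.        , 307.49977424],
       [  0.        , 576.34212498, 236.8103893 ],
       [  0.        ,   0.        ,   1.        ]]), 'world_from_camera': array([[-7.04261499e-03,  9.88787357e-01, -1.49164221e-01,
         4.04317030e+02],
       [-9.99794051e-01, -4.12336953e-03,  1.98709108e-02,
        -9.15248120e-01],
       [ 1.90330461e-02,  1.49273444e-01,  9.88612756e-01,
         1.25577989e+03],
       [ 0.00000000e+00,  0.00000000e+00,  0.00000000e+00,
         1.00000000e+00]])}
```

View pics/scene0.png

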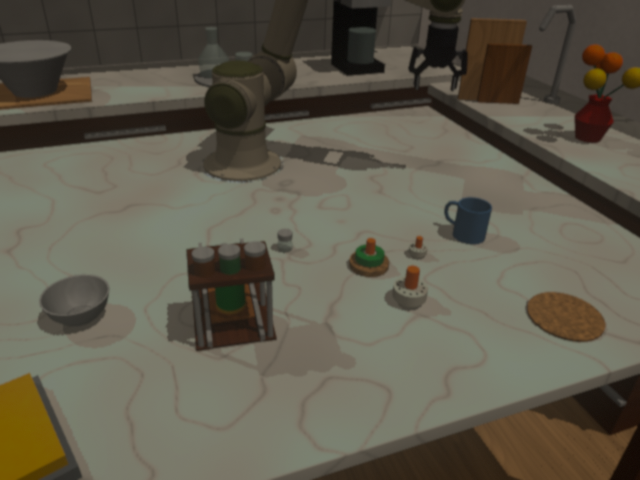

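View pics/top0.png

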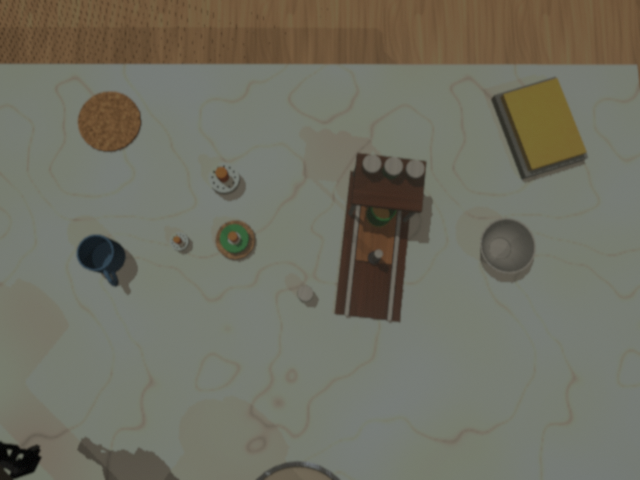

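Top view: rack at about (378,237), pull post at (378,257), nested lids in the cork ring at (235,240). Candidates for the lids are the capped one at (235,240), a bare, larger-looking white lid at (225,180) and a bare, small white lid at (180,241). By the description it is the capped one in the ring. Next, a close crop and measurements.

```bash
cat > h.py <<'E'
import numpy as np, cv2
from rig import *
from scipy.spatial.transform import Rotation as R
def ray(c,u,v):
    K=c["intrinsics"];W=c["world_from_camera"]
    d=np.array([(u-K[0,2])/K[0,0],-(v-K[1,2])/K[1,1],-1.0])
    return W[:3,3],W[:3,:3]@d
def atz(c,u,v,z):
    o,d=ray(c,u,v); return o+d*(z-o[2])/d[2]
def atd(c,u,v,dep):
    o,d=ray(c,u,v); return o+d*dep
def cloud(c,d):
    v,u=np.mgrid[0:480,0:640]
    K=c["intrinsics"];W=c["world_from_camera"]
    P=np.stack([(u-K[0,2])/K[0,0]*d,-(v-K[1,2])/K[1,1]*d,-d],-1)
    return P@W[:3,:3].T+W[:3,3]
def crop(p,x0,y0,x1,y1,s,name):
    cv2.imwrite(name,cv2.resize(p[y0:y1,x0:x1,::-1],None,fx=s,fy=s,interpolation=cv2.INTER_CUBIC))
def toolrot():
    q=sense()["ee_rot"]; return R.from_quat([q[1],q[2],q[3],q[0]]).as_matrix()
E
python3 - <<'E'
from h import *
p=cv2.imread("pics/top0.png")[:,:,::-1]; d=np.load("pics/top0.npy")
crop(p,160,150,280,280,4,"pics/c1.png")
crop(p,320,140,440,330,3,"pics/c2.png")
c=calibration("top"); P=cloud(c,d)
for u,v in [(235,240),(235,236),(225,178),(222,172),(180,240),(378,256),(380,216),(305,293)]: print(u,v,P[v,u].round(1))
E
```

```text
235 240 [579.5 127.4  54.1]
235 236 [586.2 126.2  66. ]
225 178 [710.9 149.1  63.8]
222 172 [719.7 153.5  80. ]
180 240 [582.5 246.   36.9]
378 256 [ 540.6 -168.6   85.3]
380 216 [ 635.4 -184.    24. ]
305 293 [467.8 -19.1  49.1]
```

View pics/c1.png

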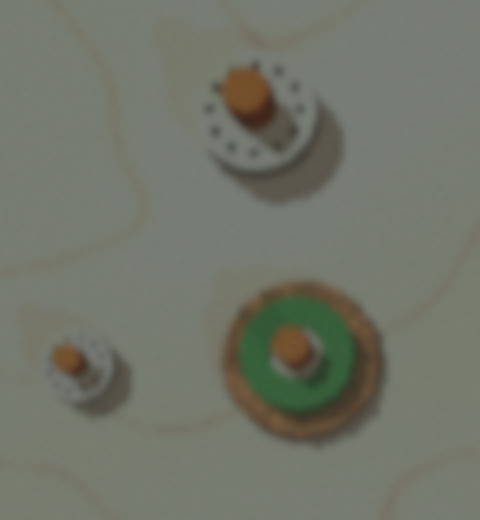

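View pics/c2.png

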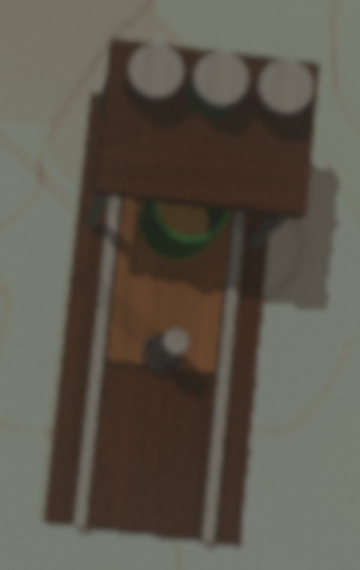

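```bash
python3 - <<'E'
from h import *
c=calibration("top")
print("post",atz(c,378.3,253.7,90))
a=atz(c,335,314,12);b=atz(c,400,321.7,12);print(a,b,b-a,np.linalg.norm(b-a),(a+b)/2)
# shelf corners z146: (113,40),(319,64) rear ; front (95,190),(305,214) crop
f=lambda x,y,z:atz(c,320+x/3,140+y/3,z)
s=[f(112,40,146),f(319,65,146),f(95,190,146),f(305,214,146)]
for q in s:print("shelf",q.round(1))
print(np.linalg.norm(s[0]-s[1]),np.linalg.norm(s[2]-s[3]),np.linalg.norm(s[0]-s[2]),"yaw",np.arctan2(*( (s[0]-s[1])[[0,1]]*[-1,1])),np.arctan2(-(s[2]-s[3])[0],(s[2]-s[3])[1]), np.arctan2((s[0]-s[2])[1],(s[0]-s[2])[0]))
print("knob",atz(c,233,235.5,67))
print("capcentre", atz(c,160+298/4,150+353/4,37)," ring",atz(c,160+302/4,150+360/4,16))
r=R.from_matrix(toolrot());print(toolrot().round(3))
E
```

```text
post [ 544.73421029 -168.68799749   90.        ]
[424.55885209 -83.64155629  12.        ] [ 407.27372065 -222.78078517   12.        ] [ -17.28513143 -139.13922888    0.        ] 140.20877569122422 [ 415.91628637 -153.21117073   12.        ]
shelf [ 739.7 -123.8  146. ]
shelf [ 722.4 -261.4  146. ]
shelf [ 638.  -110.6  146. ]
shelf [ 621.5 -248.3  146. ]
138.66024250500593 138.70323691958052 102.57019804302921 yaw -0.12556832701270867 -0.11912237795372675 -0.12910021721524453
knob [587.08883332 130.30110298  67.        ]
capcentre [585.7533916  130.34784197  37.        ]  ring [585.03317114 130.40020688  16.        ]
[[-0.001 -0.909  0.416]
 [-0.001  0.416  0.909]
 [-1.     0.    -0.001]]
```

```bash
cat >> h.py <<'E'
def go(x,y,z,jaw=None):
    """numbers for target TCP pose, tool down, jaw axis at world angle jaw (mod pi)"""
    s=sense();T=toolrot();d=T.T@(np.array([x,y,z])-s["eef_pos"])/300
    if jaw is None: jaw=np.arctan2(T[1,2],T[0,2])
    best=None
    for k in (-1,0,1):
        j=jaw+k*np.pi
        Z=np.array([np.cos(j),np.sin(j),0]);X=np.array([0,0,-1.]);Y=np.cross(Z,X)
        rv=R.from_matrix(T.T@np.stack([X,Y,Z],1)).as_rotvec()/0.5
        if best is None or np.linalg.norm(rv)<np.linalg.norm(best): best=rv
    print("lin",d.round(4),"rot",best.round(3),"dist",round(np.linalg.norm(d)*300,1),"force",s["force"].round(1),"j",s["joints"].round(2),"t",round(s["time_s"],2))
E
python3 - <<'E'
from h import *
go(381,154,220,np.pi/2-.124)
E
```

```text
lin [ 0.0366 -0.9417 -0.7544] rot [-0.61  -0.002 -0.001] dist 362.1 force [ 0.  -0.7 -0.5] j [ 0.92  0.31  1.5   0.    1.33 -0.22] t 0.1
```

```bash
python3 -m jog '[{"linear":[0.035,-0.94,-0.755],"rotation":[-0.3,0,0],"grip":85},{"linear":[0.035,-0.94,-0.755],"rotation":[-0.61,0,0],"grip":85},{"linear":[0.035,-0.94,-0.755],"rotation":[-0.61,0,0],"grip":85},{"linear":[0.035,-0.94,-0.755],"rotation":[-0.61,0,0],"grip":85},{"linear":[0.035,-0.94,-0.755],"rotation":[-0.61,0,0],"grip":85},{"linear":[0.035,-0.94,-0.755],"rotation":[-0.61,0,0],"grip":85},{"linear":[0.035,-0.94,-0.755],"rotation":[-0.61,0,0],"grip":85},{"linear":[0.035,-0.94,-0.755],"rotation":[-0.61,0,0],"grip":85},{"linear":[0.035,-0.94,-0.755],"rotation":[-0.61,0,0],"grip":85},{"linear":[0.035,-0.94,-0.755],"rotation":[-0.61,0,0],"grip":85}]' 40
python3 - <<'E'
from h import *
go(500,-163,220,np.pi/2-.124)
print(calibration("wrist"))
E
```

```text
time_s: 0.93
eef_pos: [382.5, 149.4, 220.1]
ee_rot: [0.531, -0.467, 0.532, 0.466]
force: [0.2, 0.5, -0.1]
grip_width: 0.997
lin [ 0.0025 -0.5233 -0.9817] rot [-0.012 -0.005 -0.001] dist 333.7 force [ 0.2  0.5 -0.1] j [ 0.09  0.07  1.83 -0.    1.25 -1.35] t 0.93
{'intrinsics': array([[380.75558714,   0.        , 325.48821932],
       [  0.        , 380.75558714, 239.75567989],
       [  0.        ,   0.        ,   1.        ]]), 'world_from_camera': array([[ 1.29274617e-01, -9.47677711e-01, -2.91881875e-01,
         3.08752481e+02],
       [ 9.91605578e-01,  1.22793061e-01,  4.04998920e-02,
         1.59518712e+02],
       [-2.53977615e-03, -2.94667303e-01,  9.55596531e-01,
         3.61029476e+02],
       [ 0.00000000e+00,  0.00000000e+00,  0.00000000e+00,
         1.00000000e+00]])}
```

```bash
python3 -m jog '[{"linear":[0,-0.523,-0.98],"rotation":[0,0,0],"grip":85},{"linear":[0,-0.523,-0.98],"rotation":[0,0,0],"grip":85},{"linear":[0,-0.523,-0.98],"rotation":[0,0,0],"grip":85},{"linear":[0,-0.523,-0.98],"rotation":[0,0,0],"grip":85},{"linear":[0,-0.523,-0.98],"rotation":[0,0,0],"grip":85},{"linear":[0,-0.523,-0.98],"rotation":[0,0,0],"grip":85},{"linear":[0,-0.523,-0.98],"rotation":[0,0,0],"grip":85},{"linear":[0,-0.523,-0.98],"rotation":[0,0,0],"grip":85},{"linear":[0,-0.523,-0.98],"rotation":[0,0,0],"grip":85},{"linear":[0,-0.523,-0.98],"rotation":[0,0,0],"grip":85}]'
python3 - <<'E'
from h import *
c=calibration("wrist"); p,d=capture("wrist"); cv2.imwrite("pics/w1.png",p[:,:,::-1]); np.save("pics/w1.npy",d)
import pickle; pickle.dump(c,open("pics/w1.pkl","wb"))
K=c["intrinsics"];W=np.linalg.inv(c["world_from_camera"])
q=W@np.array([544.7,-168.7,90,1]);print("expected post px",K[0,0]*q[0]/-q[2]+K[0,2],K[1,2]+K[1,1]*q[1]/q[2])
print(calibration("wrist")["world_from_camera"][:3,3])
E
```

```text
time_s: 1.77
eef_pos: [500.1, -164.0, 219.8]
ee_rot: [0.531, -0.466, 0.533, 0.466]
force: [0.4, 1.1, -0.2]
grip_width: 0.998
expected post px 327.26561356163614 284.34017267421694
[ 426.17929697 -152.37312548  361.09172581]
```

View pics/w1.png

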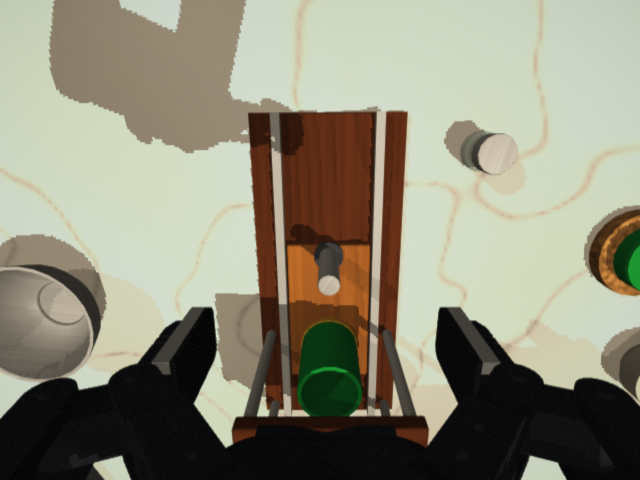

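Wrist view: post top at (329,285), 2 px from where I predicted it, and the tin's rim at (330,390) under the shelf front. The post position is confirmed, so I'm descending.

```bash
python3 - <<'E'
from h import *
go(544.6,-168,100,np.pi/2-.124)
go(544.6,-168,55,np.pi/2-.124)
E
```

```text
lin [ 0.4    -0.1513  0.0017] rot [-0.014 -0.003 -0.004] dist 128.3 force [ 0.4  0.2 -0.8] j [-0.54  0.32  1.51 -0.    1.31 -1.98] t 1.82
lin [ 0.55   -0.1516  0.0019] rot [-0.014 -0.003 -0.004] dist 171.2 force [ 0.4  0.2 -0.8] j [-0.54  0.32  1.51 -0.    1.31 -1.98] t 1.82
```

```bash
python3 -m jog '[{"linear":[0.13,-0.151,0.002],"rotation":[0,0,0],"grip":85},{"linear":[0.3,-0.151,0.002],"rotation":[0,0,0],"grip":85},{"linear":[0.4,-0.151,0.002],"rotation":[0,0,0],"grip":85},{"linear":[0.48,-0.151,0.002],"rotation":[0,0,0],"grip":85},{"linear":[0.55,-0.151,0.002],"rotation":[0,0,0],"grip":60},{"linear":[0.55,-0.151,0.002],"rotation":[0,0,0],"grip":10},{"linear":[0.55,-0.151,0.002],"rotation":[0,0,0],"grip":10},{"linear":[0.55,-0.151,0.002],"rotation":[0,0,0],"grip":10},{"linear":[0.55,-0.151,0.002],"rotation":[0,0,0],"grip":10},{"linear":[0.55,-0.151,0.002],"rotation":[0,0,0],"grip":10},{"linear":[0.55,-0.151,0.002],"rotation":[0,0,0],"grip":10},{"linear":[0.55,-0.151,0.002],"rotation":[0,0,0],"grip":10}]' 30
python3 - <<'E'
from h import *
s=sense();print(s["force"],s["grip_width"],s["eef_pos"],toolrot().round(3))
E
```

```text
time_s: 2.82
eef_pos: [545.3, -168.1, 57.1]
ee_rot: [0.531, -0.467, 0.532, 0.465]
force: [-1.1, 2.4, 7.1]
grip_width: 0.206
[-1.14633756  2.41557222  7.06091278] 0.206003905923005 [ 545.29624001 -168.07679816   57.10053678] [[ 0.001 -0.991  0.131]
 [-0.002  0.131  0.991]
 [-1.    -0.001 -0.002]]
```

```bash
python3 -m jog '[{"linear":[0,0.02,0],"rotation":[0,0,0],"grip":10},{"linear":[0,0.05,0],"rotation":[0,0,0],"grip":10},{"linear":[0,0.08,0],"rotation":[0,0,0],"grip":10},{"linear":[0,0.11,-0.001],"rotation":[0,0,0],"grip":10},{"linear":[0,0.14,-0.001],"rotation":[0,0,0],"grip":10},{"linear":[0,0.17,-0.001],"rotation":[0,0,0],"grip":10},{"linear":[0,0.2,-0.001],"rotation":[0,0,0],"grip":10},{"linear":[0,0.23,-0.001],"rotation":[0,0,0],"grip":10},{"linear":[0,0.26,-0.002],"rotation":[0,0,0],"grip":10},{"linear":[0,0.29,-0.002],"rotation":[0,0,0],"grip":10},{"linear":[0,0.31,-0.002],"rotation":[0,0,0],"grip":10},{"linear":[0,0.33,-0.002],"rotation":[0,0,0],"grip":10},{"linear":[0,0.34,-0.002],"rotation":[0,0,0],"grip":10},{"linear":[0,0.34,-0.002],"rotation":[0,0,0],"grip":10}]' 
python3 - <<'E'
from h import *
s=sense();print(s["force"],toolrot().T@s["force"],s["grip_width"],s["eef_pos"])
E
```

```text
time_s: 3.98
eef_pos: [443.4, -155.2, 57.2]
ee_rot: [0.531, -0.467, 0.532, 0.466]
force: [-1.8, 0.7, -2.3]
grip_width: 0.199
[-1.84091141  0.72083048 -2.27178966] [2.26975142 1.92063562 0.47850492] 0.19916876589246396 [ 443.43711091 -155.19537323   57.18380883]
```

```bash
python3 -m jog '[{"linear":[0,0.008,0],"rotation":[0,0,0],"grip":10},{"linear":[0,0.013,0],"rotation":[0,0,0],"grip":10},{"linear":[0,0.018,0],"rotation":[0,0,0],"grip":10},{"linear":[0,0.022,0],"rotation":[0,0,0],"grip":10},{"linear":[0,0.025,0],"rotation":[0,0,0],"grip":10},{"linear":[0,0.025,0],"rotation":[0,0,0],"grip":10}]' 
python3 - <<'E'
from h import *
s=sense();print(s["force"],toolrot().T@s["force"],s["grip_width"],s["eef_pos"])
E
python3 -m jog '[{"linear":[0,0.003,0],"rotation":[0,0,0],"grip":10},{"linear":[0,0.006,0],"rotation":[0,0,0],"grip":10},{"linear":[0,0.009,0],"rotation":[0,0,0],"grip":10},{"linear":[0,0.012,0],"rotation":[0,0,0],"grip":10},{"linear":[0,0.012,0],"rotation":[0,0,0],"grip":10}]' 
python3 - <<'E'
from h import *
s=sense();print(s["force"],toolrot().T@s["force"],s["grip_width"],s["eef_pos"])
E
```

```text
time_s: 4.48
eef_pos: [435.9, -154.2, 57.2]
ee_rot: [0.531, -0.467, 0.532, 0.466]
force: [1.0, -0.0, -4.9]
grip_width: 0.198
[ 9.73040985e-01 -4.82997943e-03 -4.87812407e+00] [ 4.87821598 -0.96345915  0.1329732 ] 0.19753771262936304 [ 435.87613287 -154.22434162   57.19468788]
time_s: 4.9
eef_pos: [435.4, -154.3, 57.5]
ee_rot: [0.533, -0.469, 0.531, 0.463]
force: [23.0, 2.0, -20.2]
grip_width: 0.196
[ 22.98784057   2.0377943  -20.21353561] [ 20.39191808 -22.34160969   5.118847  ] 0.19649062590832014 [ 435.38456244 -154.26901469   57.45293351]
```

Stop reached: the reaction is 23 N and x has stalled at 435.4, where I expected 436. Releasing and rising.

```bash
python3 -m jog '[{"linear":[0,0,0],"rotation":[0,0,0],"grip":10},{"linear":[0,0,0],"rotation":[0,0,0],"grip":40},{"linear":[0,0,0],"rotation":[0,0,0],"grip":60},{"linear":[0,0,0],"rotation":[0,0,0],"grip":60},{"linear":[0,0,0],"rotation":[0,0,0],"grip":60},{"linear":[-0.07,0,0],"rotation":[0,0,0],"grip":60},{"linear":[-0.2,0,0],"rotation":[0,0,0],"grip":60},{"linear":[-0.33,0,0],"rotation":[0,0,0],"grip":60},{"linear":[-0.46,0,0],"rotation":[0,0,0],"grip":60},{"linear":[-0.6,0,0],"rotation":[0,0,0],"grip":60},{"linear":[-0.6,0,0],"rotation":[0,0,0],"grip":60}]'
python3 - <<'E'
from h import *
s=sense();print(s["force"],s["eef_pos"],toolrot().round(3))
p,d=capture("top"); cv2.imwrite("pics/top1.png",p[:,:,::-1]); crop(p,160,150,440,340,2.8,"pics/c3.png")
go(510,-163,260,np.pi/2-.124)
E
```

```text
time_s: 5.82
eef_pos: [435.9, -154.9, 244.9]
ee_rot: [0.534, -0.473, 0.53, 0.458]
force: [0.6, -0.0, 1.1]
grip_width: 0.703
[ 0.57560004 -0.03957617  1.06095254] [ 435.9403583  -154.85721778  244.93029087] [[ 0.019 -0.991  0.132]
 [-0.012  0.132  0.991]
 [-1.    -0.02  -0.009]]
lin [-0.0588 -0.2524  0.0039] rot [-0.017 -0.014  0.032] dist 77.8 force [-0.7 -0.  -0.4] j [-0.6   0.15  1.67  0.    1.3  -2.03] t 5.87
```

View pics/c3.png

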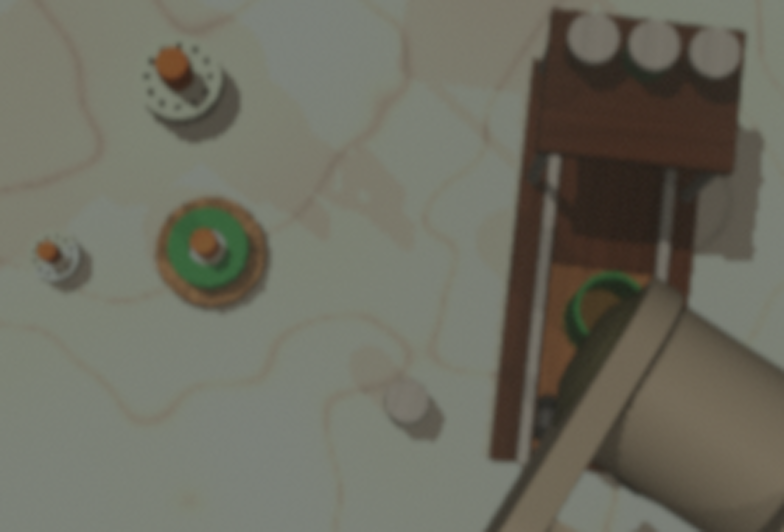

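```bash
python3 -m jog '[{"linear":[-0.02,-0.1,0.002],"rotation":[-0.017,-0.014,0.032],"grip":85},{"linear":[-0.04,-0.2,0.002],"rotation":[-0.017,-0.014,0.032],"grip":85},{"linear":[-0.059,-0.25,0.004],"rotation":[-0.017,-0.014,0.032],"grip":85},{"linear":[-0.059,-0.25,0.004],"rotation":[-0.017,-0.014,0.032],"grip":85},{"linear":[-0.059,-0.25,0.004],"rotation":[-0.017,-0.014,0.032],"grip":85}]'
python3 - <<'E'
from h import *
import pickle
c=calibration("wrist"); p,d=capture("wrist"); cv2.imwrite("pics/w2.png",p[:,:,::-1]); np.save("pics/w2.npy",d)
pickle.dump(c,open("pics/w2.pkl","wb"))
crop(p,220,180,440,400,3,"pics/w2c.png")
P=cloud(c,d); m=(abs(P[...,2]-98)<2)&(np.hypot(P[...,0]-530,P[...,1]+166)<40)
print(m.sum(), (P[m].min(0)+P[m].max(0))/2, P[m].max(0)-P[m].min(0))
print(cv2.minEnclosingCircle(P[m][:,:2].astype(np.float32)))
m=(abs(P[...,2]-90)<3)&(np.hypot(P[...,0]-435,P[...,1]+154)<20); print("post",m.sum(),P[m].mean(0))
go(500,130,240,1.449)
E
```

```text
time_s: 6.28
eef_pos: [509.0, -162.7, 258.5]
ee_rot: [0.53, -0.467, 0.53, 0.469]
force: [-0.1, -0.1, -0.9]
grip_width: 0.997
403 [ 531.12163191 -166.13468365   96.98209782] [53.79712894 53.27752536  1.96094314]
((531.2761840820312, -166.1383056640625), 27.072546005249023)
post 364 [ 437.13964076 -154.28091713   88.27478601]
lin [0.0637 0.1484 0.9643] rot [-0.004  0.002 -0.005] dist 293.3 force [-0.4  0.  -0.2] j [-0.53  0.32  1.42 -0.    1.41 -1.98] t 6.33
```

View pics/w2c.png

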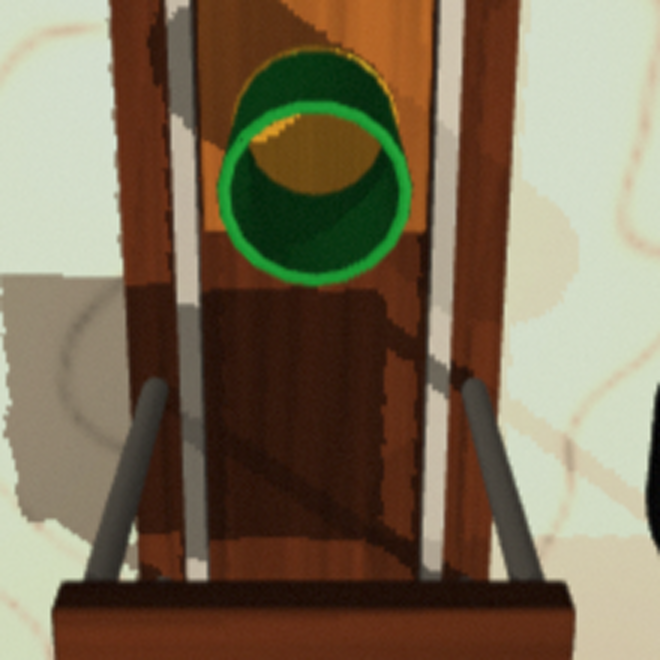

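Wrist crop: the tin is fully in front of the shelf with its rim centred at (314,192). By depth the rim is at (531.2,-166.1,97) with a diameter of 54, and the post is 95 mm in front of it. All consistent. Now over to the lids.

```bash
python3 -m jog '[{"linear":[0,0.05,0.15],"rotation":[0,0,0],"grip":85},{"linear":[0.064,0.148,0.964],"rotation":[0,0,0],"grip":85},{"linear":[0.064,0.148,0.964],"rotation":[0,0,0],"grip":85},{"linear":[0.064,0.148,0.964],"rotation":[0,0,0],"grip":85},{"linear":[0.064,0.148,0.964],"rotation":[0,0,0],"grip":85},{"linear":[0.064,0.148,0.964],"rotation":[0,0,0],"grip":85},{"linear":[0.064,0.148,0.964],"rotation":[0,0,0],"grip":85},{"linear":[0.064,0.148,0.964],"rotation":[0,0,0],"grip":85},{"linear":[0.064,0.148,0.964],"rotation":[0,0,0],"grip":85},{"linear":[0.064,0.148,0.964],"rotation":[0,0,0],"grip":85}]'
python3 - <<'E'
from h import *
go(555,130,220,1.449)
E
```

```text
time_s: 7.17
eef_pos: [499.5, 129.3, 239.6]
ee_rot: [0.529, -0.467, 0.531, 0.469]
force: [-0.5, -0.8, 0.3]
grip_width: 1.002
lin [ 0.0647 -0.1835  0.0252] rot [-0.004  0.001 -0.007] dist 58.8 force [-0.5 -0.8  0.3] j [ 0.03  0.29  1.51  0.    1.35 -1.42] t 7.17
```

```bash
python3 -m jog '[{"linear":[0.03,-0.09,0.012],"rotation":[0,0,0],"grip":85},{"linear":[0.065,-0.183,0.025],"rotation":[0,0,0],"grip":85},{"linear":[0.065,-0.183,0.025],"rotation":[0,0,0],"grip":85},{"linear":[0.065,-0.183,0.025],"rotation":[0,0,0],"grip":85}]'
python3 - <<'E'
from h import *
c=calibration("wrist"); p,d=capture("wrist"); cv2.imwrite("pics/w3.png",p[:,:,::-1]); np.save("pics/w3.npy",d)
crop(p,220,180,440,400,3,"pics/w3c.png")
P=cloud(c,d)
def circ(z,x,y,r,t=2):
    m=(abs(P[...,2]-z)<t)&(np.hypot(P[...,0]-x,P[...,1]-y)<r)
    if m.sum()>5: print(z,m.sum(),P[m].mean(0).round(1),cv2.minEnclosingCircle(P[m][:,:2].astype(np.float32)))
circ(67,586,130,25);circ(66,586,130,25);circ(36,586,130,45);circ(16,586,130,60)
go(586,130,42,1.449)
E
```

```text
time_s: 7.5
eef_pos: [555.1, 128.0, 218.7]
ee_rot: [0.529, -0.466, 0.532, 0.469]
force: [0.7, 0.6, 0.4]
grip_width: 0.993
67 196 [587.3 133.1  65.6] ((587.5303344726562, 133.37606811523438), 9.474970817565918)
66 380 [587.3 133.   65.1] ((587.3590087890625, 133.08262634277344), 9.806387901306152)
36 2484 [585.6 133.1  35.2] ((587.4202880859375, 132.9918975830078), 30.891315460205078)
16 1283 [576.8 133.1  14.7] ((587.4420776367188, 133.0297088623047), 42.43183135986328)
lin [ 0.5914 -0.1056  0.0183] rot [-0.008  0.    -0.009] dist 180.3 force [-0.   0.2  0.3] j [ 0.02  0.42  1.37  0.    1.35 -1.42] t 7.55
```

View pics/w3c.png

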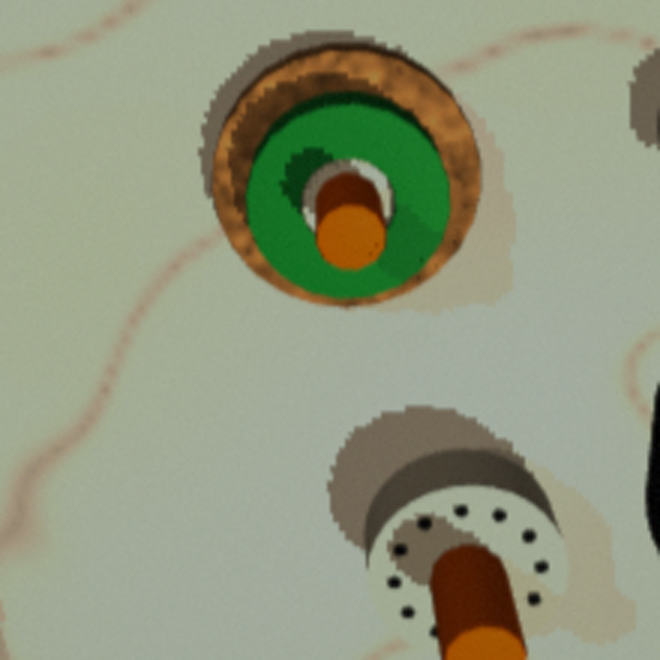

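The close crop confirms the choice: green cap (62 mm measured) with the orange knob (20 mm) in the cork ring (85 mm), all centred at (587.4,133.0). Knob top is at crop (350,237). Descending and gripping the knob.

```bash
python3 - <<'E'
from h import *
go(587.4,133.0,110,1.449)
go(587.4,133.0,43,1.449)
E
```

```text
lin [ 0.3647 -0.108   0.0288] rot [-0.008  0.    -0.009] dist 114.4 force [-0.   0.2  0.3] j [ 0.02  0.42  1.37  0.    1.35 -1.42] t 7.55
lin [ 0.5881 -0.109   0.0288] rot [-0.008  0.    -0.009] dist 179.6 force [-0.   0.2  0.3] j [ 0.02  0.42  1.37  0.    1.35 -1.42] t 7.55
```

```bash
python3 -m jog '[{"linear":[0.12,-0.108,0.029],"rotation":[-0.008,0,-0.009],"grip":85},{"linear":[0.25,-0.108,0.029],"rotation":[-0.008,0,-0.009],"grip":85},{"linear":[0.36,-0.108,0.029],"rotation":[-0.008,0,-0.009],"grip":85},{"linear":[0.46,-0.109,0.029],"rotation":[-0.008,0,-0.009],"grip":85},{"linear":[0.54,-0.109,0.029],"rotation":[-0.008,0,-0.009],"grip":75},{"linear":[0.588,-0.109,0.029],"rotation":[-0.008,0,-0.009],"grip":60},{"linear":[0.588,-0.109,0.029],"rotation":[-0.008,0,-0.009],"grip":40},{"linear":[0.588,-0.109,0.029],"rotation":[-0.008,0,-0.009],"grip":40}]' 30
python3 - <<'E'
from h import *
go(587.4,133.0,43,1.449)
E
```

```text
time_s: 8.22
eef_pos: [587.3, 132.5, 43.9]
ee_rot: [0.53, -0.469, 0.53, 0.468]
force: [0.1, -0.5, 0.2]
grip_width: 0.483
lin [ 0.0032 -0.0002  0.0018] rot [-0.002  0.     0.001] dist 1.1 force [ 0.1 -0.5  0.2] j [ 0.03  0.68  1.46  0.    1.01 -1.42] t 8.22
```

```bash
python3 -m jog '[{"linear":[0.003,0,0.002],"rotation":[0,0,0],"grip":30},{"linear":[0.003,0,0.002],"rotation":[0,0,0],"grip":22},{"linear":[0.003,0,0.002],"rotation":[0,0,0],"grip":12},{"linear":[0.003,0,0.002],"rotation":[0,0,0],"grip":12},{"linear":[0.003,0,0.002],"rotation":[0,0,0],"grip":12},{"linear":[0.003,0,0.002],"rotation":[0,0,0],"grip":12},{"linear":[0.003,0,0.002],"rotation":[0,0,0],"grip":12}]' 40
python3 - <<'E'
from h import *
s=sense();print(s["grip_width"]*85.4)
go(587.4,133.0,200,1.449)
E
```

```text
time_s: 8.8
eef_pos: [588.1, 132.9, 45.0]
ee_rot: [0.53, -0.469, 0.529, 0.468]
force: [-1.9, 0.0, 7.0]
grip_width: 0.22
18.823998789010425
lin [-5.167e-01  8.000e-04  1.000e-04] rot [-0.001  0.001  0.006] dist 155.0 force [-1.9  0.   7. ] j [ 0.03  0.68  1.45 -0.    1.01 -1.42] t 8.8
```

```bash
python3 -m jog '[{"linear":[-0.02,0,0],"rotation":[0,0,0],"grip":12},{"linear":[-0.05,0,0],"rotation":[0,0,0],"grip":12},{"linear":[-0.1,0,0],"rotation":[0,0,0],"grip":12},{"linear":[-0.18,0,0],"rotation":[0,0,0],"grip":12},{"linear":[-0.26,0,0],"rotation":[0,0,0],"grip":12},{"linear":[-0.34,0,0],"rotation":[0,0,0],"grip":12},{"linear":[-0.42,0,0],"rotation":[0,0,0],"grip":12},{"linear":[-0.48,0,0],"rotation":[0,0,0],"grip":12},{"linear":[-0.5,0,0],"rotation":[0,0,0],"grip":12},{"linear":[-0.5,0,0],"rotation":[0,0,0],"grip":12}]'
python3 - <<'E'
from h import *
s=sense();print(s["grip_width"]*85.4,s["force"])
for n in ["wrist","scene"]:
    c=calibration(n);p,d=capture(n); cv2.imwrite(f"pics/{n}4.png",p[:,:,::-1]); np.save(f"pics/{n}4.npy",d)
    if n=="scene": crop(p,300,100,500,280,4,"pics/s4c.png")
    else:
        P=cloud(c,d);hsv=cv2.cvtColor(p,cv2.COLOR_RGB2HSV)
        m=(np.hypot(P[...,0]-588,P[...,1]-133)<36)&(P[...,2]>150)&(P[...,2]<210)&(hsv[...,0]>45)&(hsv[...,0]<85)&(hsv[...,1]>100)
        print("green",m.sum(),P[m].min(0),P[m].max(0),np.median(P[m],0))
        # plane fit for tilt
        Q=P[m]; Q=Q[abs(Q[:,2]-np.median(Q[:,2]))<4]
        A=np.c_[Q[:,:2]-[588,133],np.ones(len(Q))];print(np.linalg.lstsq(A,Q[:,2],rcond=None)[0],cv2.minEnclosingCircle(Q[:,:2].astype(np.float32)))
print(sense()["eef_pos"])
E
```

```text
time_s: 9.63
eef_pos: [588.1, 133.0, 196.9]
ee_rot: [0.531, -0.47, 0.528, 0.467]
force: [0.6, 0.3, -2.4]
grip_width: 0.215
18.367668591177246 [ 0.64734706  0.2864841  -2.44217373]
green 7440 [556.83237884 102.60926018 168.36996258] [618.5695495  163.79782731 209.96069239] [571.28100648 136.03984619 186.90376969]
[ 1.36931422e-02 -1.27963157e-03  1.87102110e+02] ((587.800537109375, 133.2274932861328), 30.920488357543945)
[587.18090852 132.90185644 194.09181879]
```

View pics/wrist4.png

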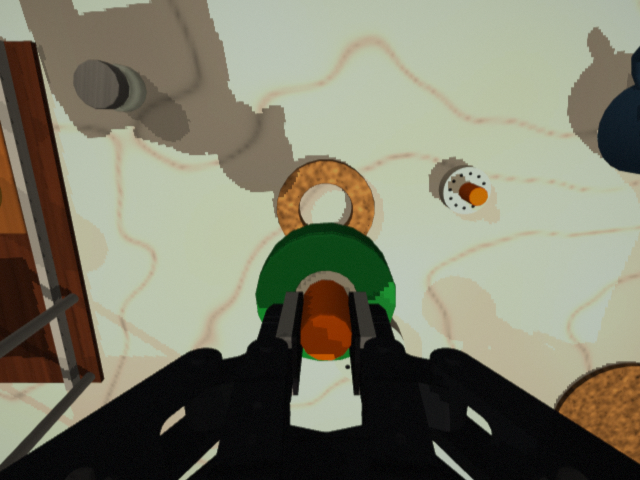

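View pics/s4c.png

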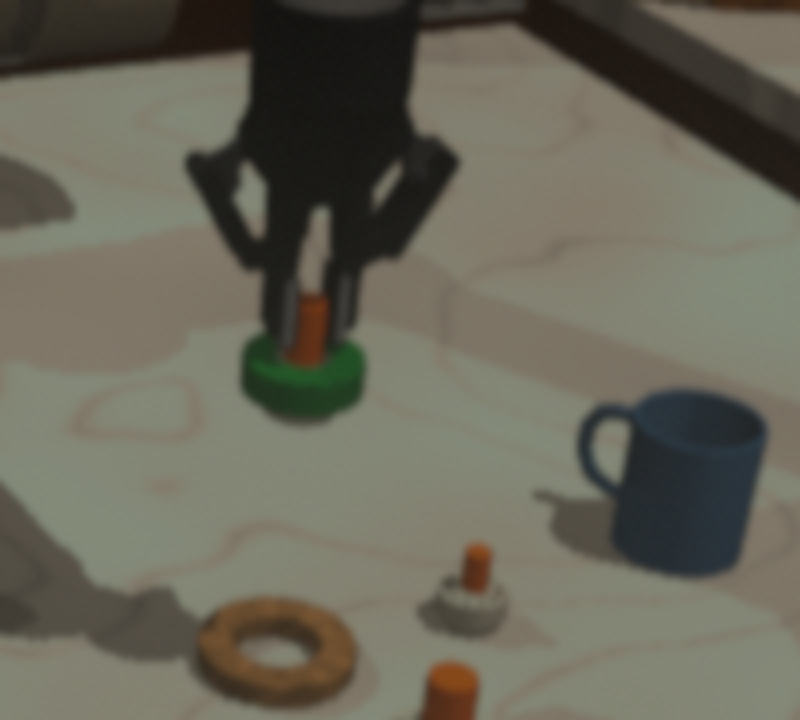

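Wrist and scene views: both lids are up together. The cap is level (tilt under 1°) and centred at (587.8,133.2), the white lid shows below the cap, and the ring is empty. Carrying to the tin.

```bash
python3 - <<'E'
from h import *
go(531.3,-166.1,200,1.449)
E
```

```text
lin [-0.0199  0.063  -1.012 ] rot [-0.001  0.     0.003] dist 304.2 force [-0.9 -0.4 -2.6] j [ 0.03  0.51  1.31 -0.    1.32 -1.42] t 9.73
```

```bash
python3 -m jog '[{"linear":[-0.02,0.003,-0.05],"rotation":[0,0,0],"grip":12},{"linear":[-0.02,0.01,-0.15],"rotation":[0,0,0],"grip":12},{"linear":[-0.02,0.016,-0.25],"rotation":[0,0,0],"grip":12},{"linear":[-0.02,0.022,-0.35],"rotation":[0,0,0],"grip":12},{"linear":[-0.02,0.028,-0.45],"rotation":[0,0,0],"grip":12},{"linear":[-0.02,0.035,-0.55],"rotation":[0,0,0],"grip":12},{"linear":[-0.02,0.042,-0.65],"rotation":[0,0,0],"grip":12},{"linear":[-0.02,0.048,-0.75],"rotation":[0,0,0],"grip":12},{"linear":[-0.02,0.055,-0.85],"rotation":[0,0,0],"grip":12},{"linear":[-0.02,0.06,-0.93],"rotation":[0,0,0],"grip":12},{"linear":[-0.02,0.062,-0.98],"rotation":[0,0,0],"grip":12},{"linear":[-0.02,0.063,-1],"rotation":[0,0,0],"grip":12},{"linear":[-0.02,0.063,-1],"rotation":[0,0,0],"grip":12},{"linear":[-0.02,0.063,-1],"rotation":[0,0,0],"grip":12}]'
python3 - <<'E'
from h import *
c=calibration("wrist");p,d=capture("wrist"); cv2.imwrite("pics/w5.png",p[:,:,::-1])
P=cloud(c,d);hsv=cv2.cvtColor(p,cv2.COLOR_RGB2HSV)
print(c["world_from_camera"][:3,3])
m=(np.hypot(P[...,0]-531,P[...,1]+166)<40)&(P[...,2]>150)&(P[...,2]<210)&(hsv[...,0]>45)&(hsv[...,0]<85)&(hsv[...,1]>100)
Q=P[m]; Q=Q[abs(Q[:,2]-np.median(Q[:,2]))<3]
print(np.median(Q,0),cv2.minEnclosingCircle(Q[:,:2].astype(np.float32)))
s=sense();print(s["eef_pos"],s["grip_width"]*85.4)
go(531.3,-166.1,150,1.449)
E
```

```text
time_s: 10.9
eef_pos: [531.6, -161.8, 199.3]
ee_rot: [0.53, -0.468, 0.529, 0.469]
force: [0.3, 0.3, -2.0]
grip_width: 0.215
[ 457.58138237 -152.68576006  340.10316445]
[ 516.32091404 -155.76644854  189.41084614] ((531.72900390625, -159.79443359375), 31.203439712524414)
[ 531.74545425 -161.46447163  199.48097369] 18.42420710637538
lin [ 0.1649 -0.0003 -0.0157] rot [0.    0.002 0.001] dist 49.7 force [-0.1  0.6 -1.7] j [-0.51  0.41  1.45  0.    1.28 -1.96] t 10.95
```

View pics/w5.png

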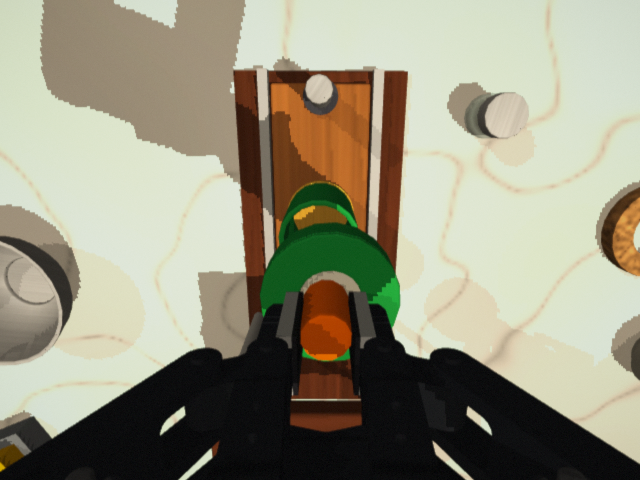

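```bash
python3 -m jog '[{"linear":[0.03,0,-0.008],"rotation":[0,0,0],"grip":12},{"linear":[0.08,0,-0.0157],"rotation":[0,0,0],"grip":12},{"linear":[0.13,0,-0.0157],"rotation":[0,0,0],"grip":12},{"linear":[0.165,0,-0.0157],"rotation":[0,0.002,0],"grip":12},{"linear":[0.165,0,-0.0157],"rotation":[0,0.002,0],"grip":12},{"linear":[0.165,0,-0.0157],"rotation":[0,0.002,0],"grip":12}]'
python3 - <<'E'
from h import *
go(531.5,-166.1,124,1.449)
s=sense();print(s["eef_pos"],s["grip_width"]*85.4)
c=calibration("scene");p,d=capture("scene"); crop(p,150,180,310,330,4,"pics/s6c.png")
E
```

```text
time_s: 11.45
eef_pos: [531.2, -165.6, 149.7]
ee_rot: [0.529, -0.469, 0.529, 0.469]
force: [-0.1, 0.0, -1.5]
grip_width: 0.22
lin [ 0.0856 -0.0011 -0.0016] rot [ 0.002  0.    -0.   ] dist 25.7 force [-0.1  0.  -1.5] j [-0.51  0.46  1.51  0.    1.17 -1.96] t 11.45
[ 531.2321248  -165.58540947  149.67884762] 18.789446918746968
```

View pics/s6c.png

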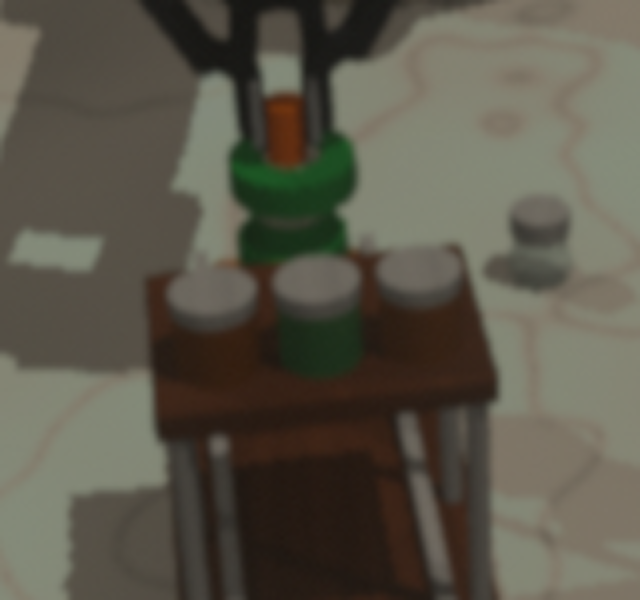

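Scene crop: lids hang level over the tin's rim (cap at (293,175), rim at (293,245)) and look centred. Lowering.

```bash
python3 -m jog '[{"linear":[0.012,0,-0.001],"rotation":[0,0,0],"grip":12},{"linear":[0.024,-0.001,-0.0015],"rotation":[0,0,0],"grip":12},{"linear":[0.036,-0.001,-0.0015],"rotation":[0,0,0],"grip":12},{"linear":[0.046,-0.001,-0.0015],"rotation":[0,0,0],"grip":12},{"linear":[0.054,-0.001,-0.0015],"rotation":[0,0,0],"grip":12},{"linear":[0.06,-0.001,-0.0015],"rotation":[0,0,0],"grip":12},{"linear":[0.064,-0.001,-0.0015],"rotation":[0,0,0],"grip":12},{"linear":[0.064,-0.001,-0.0015],"rotation":[0,0,0],"grip":12}]'
python3 - <<'E'
from h import *
go(531.5,-166.1,124,1.449)
E
python3 -m jog '[{"linear":[0.004,0,0],"rotation":[0,0,0],"grip":12},{"linear":[0.007,0,0],"rotation":[0,0,0],"grip":12},{"linear":[0.01,0,0],"rotation":[0,0,0],"grip":12},{"linear":[0.01,0,0],"rotation":[0,0,0],"grip":12}]'
python3 - <<'E'
from h import *
go(531.5,-166.1,124,1.449)
E
```

```text
time_s: 12.17
eef_pos: [531.7, -166.3, 131.0]
ee_rot: [0.53, -0.469, 0.529, 0.468]
force: [0.2, -0.3, -1.1]
grip_width: 0.219
lin [0.0232 0.0009 0.0007] rot [ 0.001 -0.001  0.002] dist 7.0 force [ 0.2 -0.3 -1.1] j [-0.51  0.48  1.53  0.    1.13 -1.96] t 12.17
time_s: 12.5
eef_pos: [531.7, -166.3, 127.8]
ee_rot: [0.53, -0.469, 0.529, 0.469]
force: [-0.4, -0.2, -1.7]
grip_width: 0.216
lin [0.0127 0.0007 0.0007] rot [ 0.001 -0.     0.002] dist 3.8 force [-0.4 -0.2 -1.7] j [-0.51  0.48  1.54  0.    1.12 -1.96] t 12.5
```

No contact yet; going down in small steps.

```bash
python3 -m jog '[{"linear":[0.003,0,0],"rotation":[0,0,0],"grip":12},{"linear":[0.006,0,0],"rotation":[0,0,0],"grip":12},{"linear":[0.006,0,0],"rotation":[0,0,0],"grip":12}]'
python3 -m jog '[{"linear":[0.003,0,0],"rotation":[0,0,0],"grip":12},{"linear":[0.006,0,0],"rotation":[0,0,0],"grip":12},{"linear":[0.006,0,0],"rotation":[0,0,0],"grip":12}]'
```

```text
time_s: 12.75
eef_pos: [532.1, -166.5, 127.0]
ee_rot: [0.53, -0.47, 0.529, 0.468]
force: [-1.0, 1.6, 4.9]
grip_width: 0.217
time_s: 13.0
eef_pos: [533.1, -166.6, 127.0]
ee_rot: [0.53, -0.471, 0.528, 0.467]
force: [-1.4, 2.3, 10.1]
grip_width: 0.219
```

```bash
python3 -m jog '[{"linear":[0.004,0,0],"rotation":[0,0,0],"grip":12},{"linear":[0.004,0,0],"rotation":[0,0,0],"grip":12}]'
```

```text
time_s: 13.17
eef_pos: [533.6, -166.6, 127.0]
ee_rot: [0.531, -0.471, 0.528, 0.466]
force: [-0.9, 2.8, 7.5]
grip_width: 0.218
```

```bash
python3 - <<'E'
from h import *
go(531.6,-166.2,126.8,1.449)
c=calibration("wrist");p,d=capture("wrist"); cv2.imwrite("pics/w7.png",p[:,:,::-1])
P=cloud(c,d);hsv=cv2.cvtColor(p,cv2.COLOR_RGB2HSV)
m=(np.hypot(P[...,0]-531,P[...,1]+166)<40)&(P[...,2]>108)&(P[...,2]<140)&(hsv[...,0]>45)&(hsv[...,0]<85)&(hsv[...,1]>100)
Q=P[m]; Q=Q[abs(Q[:,2]-np.median(Q[:,2]))<3]
A=np.c_[Q[:,:2]-[531,-166],np.ones(len(Q))]
print(len(Q),np.median(Q,0),cv2.minEnclosingCircle(Q[:,:2].astype(np.float32)),np.linalg.lstsq(A,Q[:,2],rcond=None)[0])
p,d=capture("scene"); crop(p,150,180,310,330,4,"pics/s7c.png")
E
```

```text
lin [0.0005 0.0069 0.0007] rot [ 0.001 -0.004  0.016] dist 2.1 force [-0.9  2.8  7.5] j [-0.51  0.48  1.54  0.    1.11 -1.96] t 13.17
6510 [ 518.26992189 -160.60275868  117.10868446] ((533.5570678710938, -164.492919921875), 30.894845962524414) [ 4.76460887e-03 -1.76835151e-03  1.17154565e+02]
```

View pics/s7c.png

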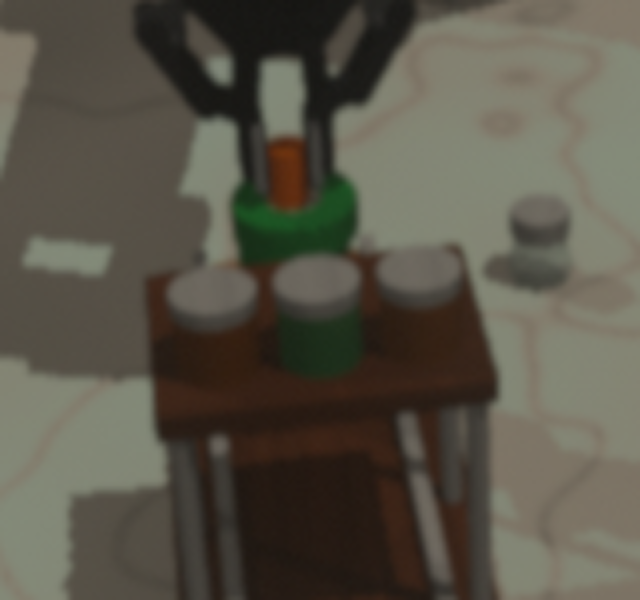

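View pics/w7.png

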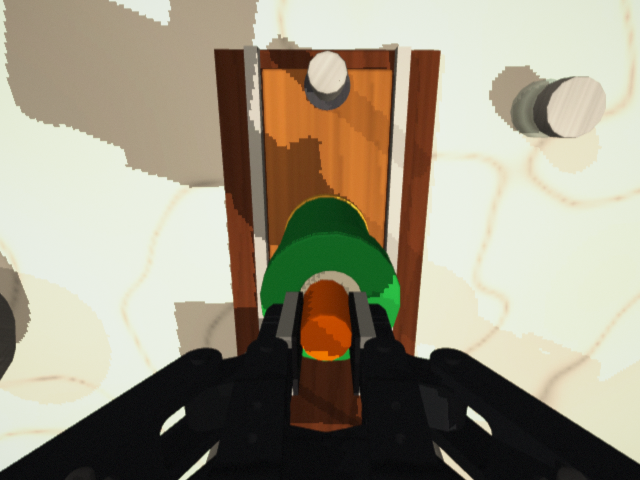

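Cap top reads 117.2 against 35.2 in the stand, so it rose by the same 82 mm as rim minus stand. It is level to 0.005, and the lids are seated (lid underside on the rim). Relaxing the press, recentring a little, and then letting go.

```bash
python3 -m jog '[{"linear":[0.001,0.003,0],"rotation":[0,0,0.008],"grip":12},{"linear":[0.001,0.006,0],"rotation":[0,-0.004,0.016],"grip":12},{"linear":[0.001,0.006,0],"rotation":[0,-0.004,0.016],"grip":12}]'
python3 -m jog '[{"linear":[0,0,0],"rotation":[0,0,0],"grip":25},{"linear":[0,0,0],"rotation":[0,0,0],"grip":40},{"linear":[0,0,0],"rotation":[0,0,0],"grip":60},{"linear":[0,0,0],"rotation":[0,0,0],"grip":85},{"linear":[0,0,0],"rotation":[0,0,0],"grip":85},{"linear":[0,0,0],"rotation":[0,0,0],"grip":85},{"linear":[-0.05,0,0],"rotation":[0,0,0],"grip":85},{"linear":[-0.1,0,0],"rotation":[0,0,0],"grip":85},{"linear":[-0.16,0,0],"rotation":[0,0,0],"grip":85},{"linear":[-0.2,0.05,0],"rotation":[0,0,0],"grip":85},{"linear":[-0.22,0.09,0],"rotation":[0,0,0],"grip":85},{"linear":[-0.22,0.09,0],"rotation":[0,0,0],"grip":85},{"linear":[-0.22,0.09,0],"rotation":[0,0,0],"grip":85}]'
cat > m.py <<'E'
from h import *
import sys
c=calibration("wrist");p,d=capture("wrist"); cv2.imwrite(f"pics/{sys.argv[1]}.png",p[:,:,::-1])
P=cloud(c,d)
def circ(z,x,y,r,t=2):
    m=(abs(P[...,2]-z)<t)&(np.hypot(P[...,0]-x,P[...,1]-y)<r)
    if m.sum()>20:
        Q=P[m];A=np.c_[Q[:,:2]-[x,y],np.ones(len(Q))]
        print(z,m.sum(),Q.mean(0).round(1),cv2.minEnclosingCircle(Q[:,:2].astype(np.float32)),np.linalg.lstsq(A,Q[:,2],rcond=None)[0].round(3))
circ(148,531,-166,25);circ(118,531,-166,45); circ(90,436,-154,20,3)
E
python3 m.py w8; python3 - <<'E'
from h import *
go(532,-166,88,1.449)
E
```

```text
time_s: 13.52
eef_pos: [532.1, -166.5, 127.0]
ee_rot: [0.53, -0.469, 0.529, 0.469]
force: [0.8, 0.7, 3.7]
grip_width: 0.22
time_s: 14.6
eef_pos: [505.4, -163.3, 193.2]
ee_rot: [0.53, -0.469, 0.529, 0.468]
force: [0.5, -0.3, -0.2]
grip_width: 0.996
148 811 [ 531.3 -166.3  147.1] ((531.49169921875, -166.394287109375), 9.832134246826172) [ 2.00000e-03 -0.00000e+00  1.47087e+02]
118 4810 [ 528.2 -163.7  117.2] ((531.9754028320312, -164.75103759765625), 31.114931106567383) [-1.00000e-03 -0.00000e+00  1.17178e+02]
90 573 [ 438.9 -154.4   88.2] ((439.021484375, -154.51986694335938), 8.719437599182129) [1.0000e-03 2.0000e-03 8.8169e+01]
lin [ 0.3491 -0.0885  0.0017] rot [0.001 0.    0.001] dist 108.0 force [ 0.6  0.  -0.2] j [-0.53  0.36  1.54  0.    1.24 -1.98] t 14.65
```

View pics/w8.png

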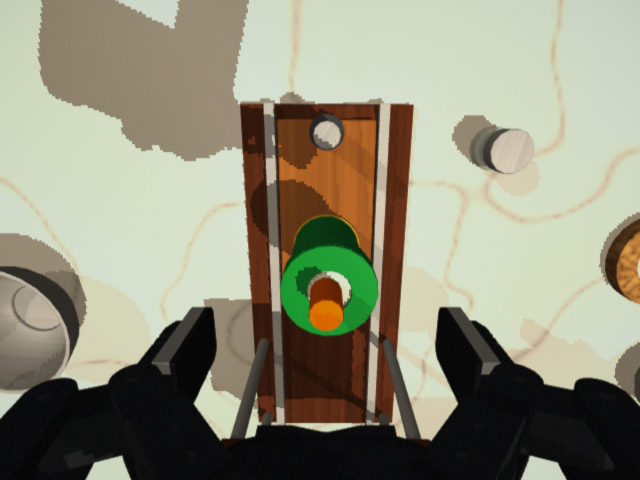

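Wrist view: nested lids sit on the tin, knob at (325,316), cap level with its top at 117.2 (the camera reads about 1.8 low). But the post now measures x=439.0 against 437.1 before, so the press may have pushed the tray back in by about 2 mm. I'll pull it to its stop again before going on.

```bash
python3 - <<'E'
from h import *
go(438.5,-154.4,180,1.449)
go(438.5,-154.4,58,1.449)
E
```

```text
lin [0.0422 0.2254 0.0024] rot [0.001 0.    0.001] dist 68.8 force [ 0.6  0.  -0.2] j [-0.53  0.36  1.54  0.    1.24 -1.98] t 14.65
lin [0.4488 0.2256 0.0024] rot [0.001 0.    0.001] dist 150.7 force [ 0.6  0.  -0.2] j [-0.53  0.36  1.54  0.    1.24 -1.98] t 14.65
```

```bash
python3 -m jog '[{"linear":[0,0.1,0.002],"rotation":[0,0,0],"grip":60},{"linear":[0.02,0.2,0.002],"rotation":[0,0,0],"grip":60},{"linear":[0.08,0.225,0.002],"rotation":[0,0,0],"grip":60},{"linear":[0.2,0.225,0.002],"rotation":[0,0,0],"grip":60},{"linear":[0.32,0.225,0.002],"rotation":[0,0,0],"grip":60},{"linear":[0.41,0.225,0.002],"rotation":[0,0,0],"grip":50},{"linear":[0.449,0.225,0.002],"rotation":[0,0,0],"grip":35},{"linear":[0.449,0.225,0.002],"rotation":[0,0,0],"grip":10},{"linear":[0.449,0.225,0.002],"rotation":[0,0,0],"grip":10},{"linear":[0.449,0.225,0.002],"rotation":[0,0,0],"grip":10},{"linear":[0.449,0.225,0.002],"rotation":[0,0,0],"grip":10},{"linear":[0.449,0.225,0.002],"rotation":[0,0,0],"grip":10}]' 30
python3 -m jog '[{"linear":[0,0.003,0],"rotation":[0,0,0],"grip":10},{"linear":[0,0.006,0],"rotation":[0,0,0],"grip":10},{"linear":[0,0.009,0],"rotation":[0,0,0],"grip":10},{"linear":[0,0.012,0],"rotation":[0,0,0],"grip":10},{"linear":[0,0.012,0],"rotation":[0,0,0],"grip":10}]'
```

```text
time_s: 15.65
eef_pos: [438.1, -154.4, 57.2]
ee_rot: [0.529, -0.468, 0.529, 0.469]
force: [1.1, -5.5, -25.7]
grip_width: 0.196
time_s: 16.07
eef_pos: [436.2, -154.2, 57.5]
ee_rot: [0.531, -0.47, 0.529, 0.467]
force: [13.4, -1.6, -27.8]
grip_width: 0.195
```

```bash
python3 -m jog '[{"linear":[0,0.004,0],"rotation":[0,0,0],"grip":10},{"linear":[0,0.008,0],"rotation":[0,0,0],"grip":10},{"linear":[0,0.008,0],"rotation":[0,0,0],"grip":10}]'
python3 -m jog '[{"linear":[0,0.001,0],"rotation":[0,0,0],"grip":10},{"linear":[0,0.001,0],"rotation":[0,0,0],"grip":20},{"linear":[0,0.001,0],"rotation":[0,0,0],"grip":30},{"linear":[0,0.001,0],"rotation":[0,0,0],"grip":45},{"linear":[0,0.001,0],"rotation":[0,0,0],"grip":60},{"linear":[0,0.001,0],"rotation":[0,0,0],"grip":60},{"linear":[-0.06,0,0],"rotation":[0,0,0],"grip":60},{"linear":[-0.18,0,0],"rotation":[0,0,0],"grip":60},{"linear":[-0.32,0,0],"rotation":[0,0,0],"grip":75},{"linear":[-0.42,0,0],"rotation":[0,0,0],"grip":85},{"linear":[-0.45,-0.15,0],"rotation":[0,0,0],"grip":85},{"linear":[-0.45,-0.235,0],"rotation":[0,0,0],"grip":85},{"linear":[-0.45,-0.235,0],"rotation":[0,0,0],"grip":85},{"linear":[-0.45,-0.235,0],"rotation":[0,0,0],"grip":85}]'
python3 m.py w9; python3 - <<'E'
from h import *
go(532,-166,150,1.449)
go(532,-166,88,1.449)
E
```

```text
time_s: 16.32
eef_pos: [435.7, -154.2, 58.0]
ee_rot: [0.532, -0.471, 0.528, 0.466]
force: [14.2, 0.1, -25.0]
grip_width: 0.2
time_s: 17.48
eef_pos: [504.8, -162.5, 193.4]
ee_rot: [0.532, -0.471, 0.528, 0.466]
force: [0.6, 0.2, -1.7]
grip_width: 0.994
148 816 [ 529.3 -166.   147.1] ((529.1685180664062, -165.84132385253906), 10.024751663208008) [ 5.00000e-03 -3.00000e-03  1.47135e+02]
118 4808 [ 526.2 -163.4  117.2] ((529.8382568359375, -164.31922912597656), 30.911088943481445) [-1.00000e-03 -0.00000e+00  1.17188e+02]
90 578 [ 436.9 -154.2   88.2] ((436.9038391113281, -154.15863037109375), 8.6506986618042) [ 4.000e-03 -7.000e-03  8.818e+01]
lin [ 0.1448 -0.0928 -0.0007] rot [-0.001 -0.001  0.017] dist 51.6 force [-0.4  0.1 -0.6] j [-0.53  0.35  1.55  0.    1.23 -1.98] t 17.53
lin [ 0.3515 -0.0911 -0.0006] rot [-0.001 -0.001  0.017] dist 108.9 force [-0.4  0.1 -0.6] j [-0.53  0.35  1.55  0.    1.23 -1.98] t 17.53
```

View pics/w9.png

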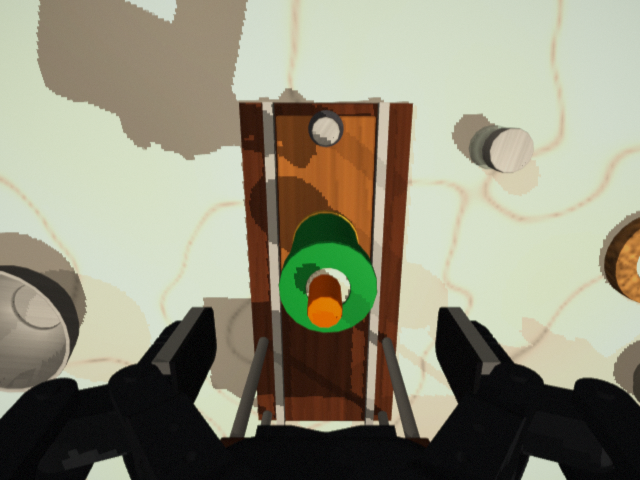

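The post is back at 436.9 (fully out) and the lids are still seated and level. The cap is centred at (529.8,-164.3). Going down beside the cap.

```bash
python3 - <<'E'
from h import *
go(529.8,-164.4,150,1.449)
go(529.8,-164.4,89,1.449)
E
```

```text
lin [ 0.1448 -0.0849  0.0037] rot [-0.001 -0.001  0.017] dist 50.4 force [-0.4  0.1 -0.6] j [-0.53  0.35  1.55  0.    1.23 -1.98] t 17.53
lin [ 0.3481 -0.0832  0.0038] rot [-0.001 -0.001  0.017] dist 107.4 force [-0.4  0.1 -0.6] j [-0.53  0.35  1.55  0.    1.23 -1.98] t 17.53
```

```bash
python3 -m jog '[{"linear":[0,-0.06,0.003],"rotation":[0,0,0.017],"grip":85},{"linear":[0.05,-0.085,0.004],"rotation":[0,0,0.017],"grip":85},{"linear":[0.11,-0.085,0.004],"rotation":[0,0,0.017],"grip":85},{"linear":[0.145,-0.085,0.004],"rotation":[0,0,0.017],"grip":85},{"linear":[0.145,-0.085,0.004],"rotation":[0,0,0.017],"grip":85}]' 25
python3 - <<'E'
from h import *
go(529.8,-164.4,89,1.449)
E
```

```text
time_s: 17.95
eef_pos: [528.1, -163.8, 147.8]
ee_rot: [0.529, -0.467, 0.53, 0.47]
force: [0.4, 0.5, 0.2]
grip_width: 0.994
lin [ 0.1959 -0.0067 -0.0017] rot [-0.002  0.003 -0.009] dist 58.8 force [0.4 0.5 0.2] j [-0.51  0.45  1.52 -0.    1.17 -1.96] t 17.95
```

```bash
python3 -m jog '[{"linear":[0.03,-0.006,-0.002],"rotation":[0,0,-0.009],"grip":85},{"linear":[0.07,-0.006,-0.002],"rotation":[0,0,-0.009],"grip":85},{"linear":[0.11,-0.006,-0.002],"rotation":[0,0,-0.009],"grip":85},{"linear":[0.15,-0.006,-0.002],"rotation":[0,0,-0.009],"grip":85},{"linear":[0.18,-0.006,-0.002],"rotation":[0,0,-0.009],"grip":85},{"linear":[0.195,-0.006,-0.002],"rotation":[0,0,-0.009],"grip":85},{"linear":[0.195,-0.006,-0.002],"rotation":[0,0,-0.009],"grip":85},{"linear":[0.195,-0.006,-0.002],"rotation":[0,0,-0.009],"grip":85}]'
python3 - <<'E'
from h import *
go(529.8,-164.4,89,1.449)
p,d=capture("wrist"); cv2.imwrite("pics/w10.png",p[:,:,::-1])
p,d=capture("scene"); crop(p,150,160,310,310,4,"pics/s10c.png")
E
```

```text
time_s: 18.62
eef_pos: [529.7, -164.6, 89.7]
ee_rot: [0.53, -0.468, 0.529, 0.468]
force: [0.2, 0.6, -0.4]
grip_width: 0.99
lin [ 0.0024 -0.0001  0.0007] rot [-0.002  0.002  0.001] dist 0.8 force [ 0.2  0.6 -0.4] j [-0.51  0.53  1.58  0.    1.04 -1.96] t 18.62
```

View pics/w10.png

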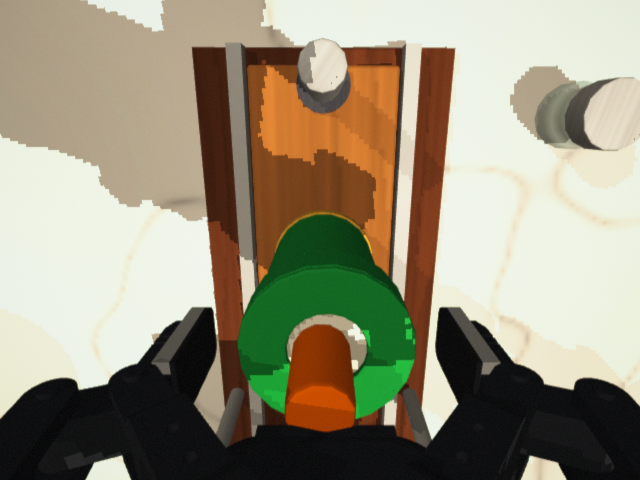

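View pics/s10c.png

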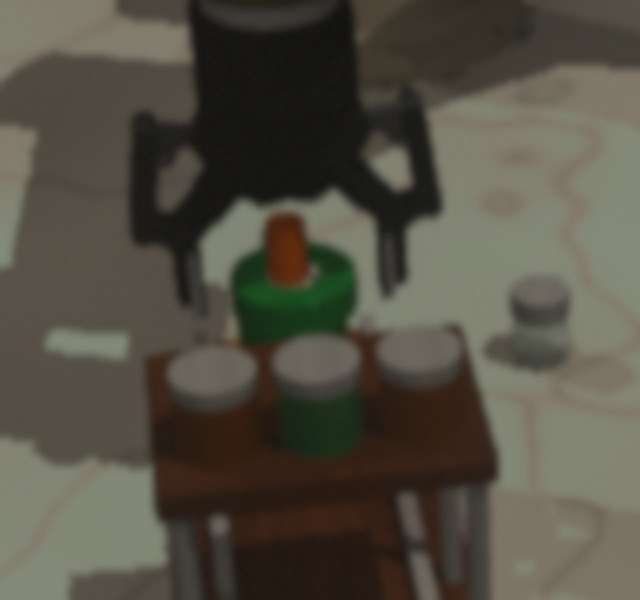

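Wrist and scene: the fingers straddle the cap evenly (wrist pads at (190,340) and (465,340), cap centre (327,340)), and the body is clear of the knob. Dropping 3 mm more and gripping gently.

```bash
python3 -m jog '[{"linear":[0.005,0,0],"rotation":[0,0,0],"grip":85},{"linear":[0.01,0,0],"rotation":[0,0,0],"grip":80},{"linear":[0.01,0,0],"rotation":[0,0,0],"grip":75},{"linear":[0.01,0,0],"rotation":[0,0,0],"grip":70},{"linear":[0.01,0,0],"rotation":[0,0,0],"grip":65},{"linear":[0.01,0,0],"rotation":[0,0,0],"grip":60},{"linear":[0.01,0,0],"rotation":[0,0,0],"grip":56},{"linear":[0.01,0,0],"rotation":[0,0,0],"grip":54},{"linear":[0.01,0,0],"rotation":[0,0,0],"grip":54},{"linear":[0.01,0,0],"rotation":[0,0,0],"grip":54}]' 25
python3 - <<'E'
from h import *
s=sense();print(s["grip_width"]*85.4,s["force"],s["wrist_torque"])
go(529.8,-164.4,86.5,1.449)
E
```

```text
time_s: 19.55
eef_pos: [530.1, -164.7, 87.3]
ee_rot: [0.53, -0.469, 0.529, 0.468]
force: [-1.0, 0.5, 5.7]
grip_width: 0.728
62.15893009300087 [-1.04187786  0.51608417  5.74312627] [0.24287413 0.22015353 0.02952078]
lin [0.0028 0.001  0.0009] rot [-0.002  0.002  0.003] dist 0.9 force [-1.   0.5  5.7] j [-0.51  0.53  1.58  0.    1.03 -1.96] t 19.55
```

Holding the cap at 62.2 mm. Lifting slowly.

```bash
python3 -m jog '[{"linear":[-0.01,0,0],"rotation":[0,0,0],"grip":54},{"linear":[-0.02,0,0],"rotation":[0,0,0],"grip":54},{"linear":[-0.03,0,0],"rotation":[0,0,0],"grip":54},{"linear":[-0.04,0,0],"rotation":[0,0,0],"grip":54},{"linear":[-0.05,0,0],"rotation":[0,0,0],"grip":54},{"linear":[-0.06,0,0],"rotation":[0,0,0],"grip":54},{"linear":[-0.08,0,0],"rotation":[0,0,0],"grip":54},{"linear":[-0.1,0,0],"rotation":[0,0,0],"grip":54},{"linear":[-0.1,0,0],"rotation":[0,0,0],"grip":54}]'
python3 - <<'E'
from h import *
s=sense();print(s["grip_width"]*85.4,s["force"])
go(530,-164.6,187.3,1.449)
p,d=capture("scene"); crop(p,150,140,310,290,4,"pics/s11c.png")
E
```

```text
time_s: 20.3
eef_pos: [530.6, -165.0, 118.8]
ee_rot: [0.531, -0.469, 0.529, 0.467]
force: [-0.3, 0.1, -0.0]
grip_width: 0.723
61.76419426087724 [-0.28717112  0.11646738 -0.02883883]
lin [-0.2283  0.0013  0.001 ] rot [-0.002 -0.     0.007] dist 68.5 force [-0.3  0.1 -0. ] j [-0.51  0.49  1.55  0.    1.1  -1.96] t 20.3
```

View pics/s11c.png

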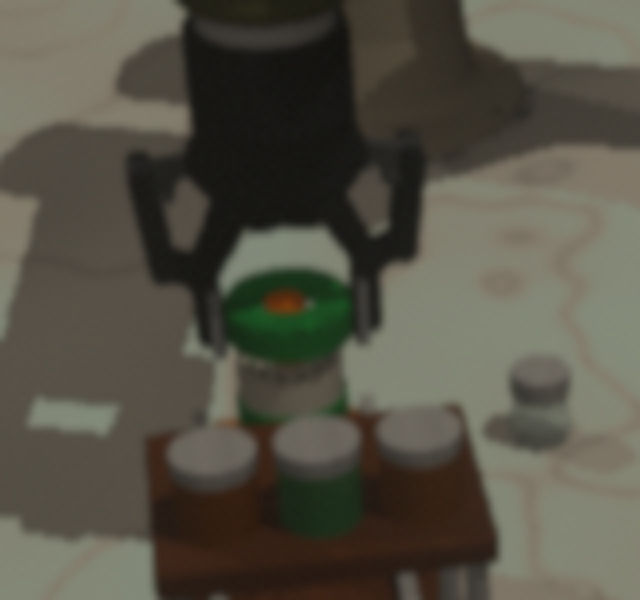

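The scene crop shows the cap up alone (290,315) with the white lid still on the tin (290,390) and the knob dropping out through the cap's hole. Up the rest of the way.

```bash
python3 -m jog '[{"linear":[-0.025,0,0],"rotation":[0,0,0],"grip":54},{"linear":[-0.06,0,0],"rotation":[0,0,0.003],"grip":54},{"linear":[-0.1,0.001,0.001],"rotation":[0,0,0.007],"grip":54},{"linear":[-0.14,0.001,0.001],"rotation":[0,0,0.007],"grip":54},{"linear":[-0.18,0.001,0.001],"rotation":[0,0,0.007],"grip":54},{"linear":[-0.21,0.001,0.001],"rotation":[0,0,0.007],"grip":54},{"linear":[-0.228,0.001,0.001],"rotation":[0,0,0.007],"grip":54},{"linear":[-0.228,0.001,0.001],"rotation":[0,0,0.007],"grip":54},{"linear":[-0.228,0.001,0.001],"rotation":[0,0,0.007],"grip":54},{"linear":[-0.228,0.001,0.001],"rotation":[0,0,0.007],"grip":54}]'
python3 - <<'E'
from h import *
s=sense();print(s["grip_width"]*85.4,s["eef_pos"],np.abs(s["dq"]).max())
go(530,-164.6,187.3,1.449)
p,d=capture("scene"); crop(p,150,120,310,270,4,"pics/s12c.png")
c=calibration("wrist");p,d=capture("wrist"); cv2.imwrite("pics/w12.png",p[:,:,::-1])
P=cloud(c,d);hsv=cv2.cvtColor(p,cv2.COLOR_RGB2HSV)
m=(np.hypot(P[...,0]-530,P[...,1]+165)<36)&(abs(P[...,2]-218)<8)&(hsv[...,0]>45)&(hsv[...,0]<85)&(hsv[...,1]>100)
Q=P[m];A=np.c_[Q[:,:2]-[530,-165],np.ones(len(Q))];k=np.linalg.lstsq(A,Q[:,2],rcond=None)[0];r=Q[:,2]-A@k
g=abs(r)<1.5;k=np.linalg.lstsq(A[g],Q[g,2],rcond=None)[0];print("cap top",k,g.sum(),cv2.minEnclosingCircle(Q[g][:,:2].astype(np.float32)))
m=(np.hypot(P[...,0]-436.9,P[...,1]+154.2)<20)&(abs(P[...,2]-90)<3);print("post",P[m].mean(0),m.sum())
p,d=capture("top");cv2.imwrite("pics/top12.png",p[:,:,::-1])
E
```

```text
time_s: 21.18
eef_pos: [529.6, -164.4, 185.8]
ee_rot: [0.53, -0.468, 0.53, 0.469]
force: [-0.9, -0.9, -0.7]
grip_width: 0.725
61.874753170138064 [ 529.61223828 -164.39510438  185.8388406 ] 0.002088656511488412
lin [-0.0049 -0.0014 -0.0005] rot [-0.002  0.001 -0.003] dist 1.5 force [-0.9 -0.9 -0.7] j [-0.51  0.42  1.47  0.    1.25 -1.96] t 21.18
cap top [-3.18490648e-03 -4.95728107e-03  2.15592325e+02] 17939 ((529.9320068359375, -164.2669677734375), 32.057037353515625)
post [ 437.1714915  -154.30833652   88.20138258] 669
```

View pics/s12c.png

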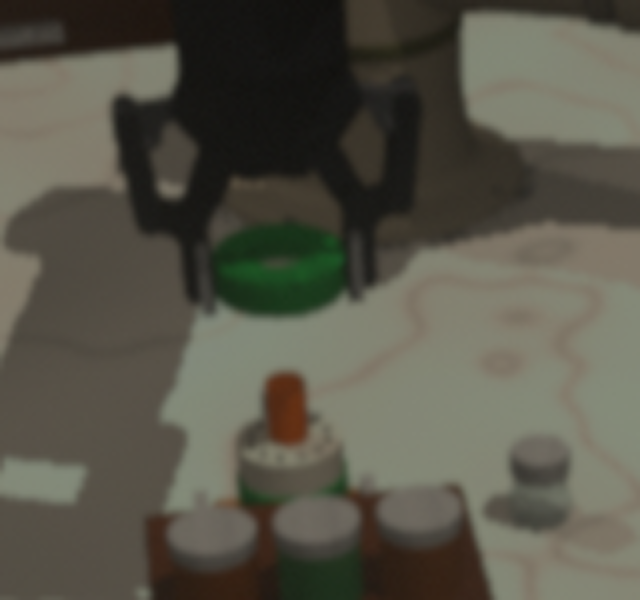

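View pics/w12.png

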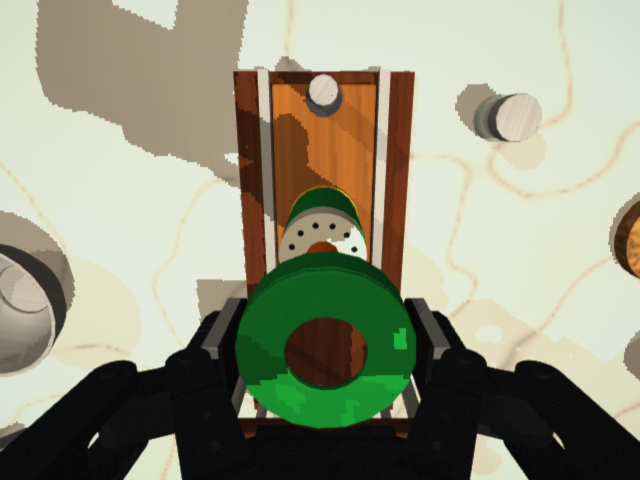

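View pics/top12.png

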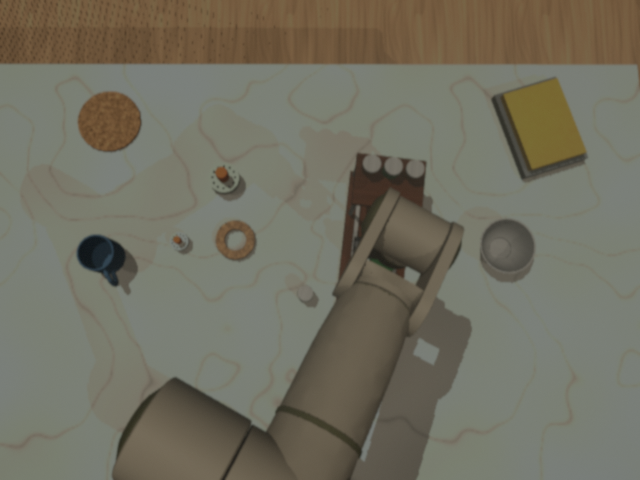

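Final views: cap held alone in the wrist view at (327,340), 98.4 mm above its seat and level to 0.006 rad. The perforated white lid sits on the tin, the post is at 437.2 (fully out), and the mug, bowl and salt jar are unmoved in the top view. The arm is still, so I'm handing in.

```bash
python3 -c "
from rig import *
print(finish_job())"
```

```text
the job is handed in; nothing more can be done
None
```

The job is handed in, with the green cap held alone, level and still above the tin and the sifter lid seated on it. It took about 21 s of the 72 s.

**What I did:**
- Pulled the tray out to its stop.
- Lifted the nested lids together by the orange knob and lowered them onto the tin until the lid met the rim. That contact came at the expected height, with the cap still over the lid.
- Let go of the knob, then took the cap alone straight up by its sides.

**Last checks:**

| Check | Result |
|---|---|
| Cap height above its seat | 98.4 mm |
| Cap tilt | about 0.006 rad |
| Sifter lid | in view on the tin; its cap sat level and at the right height before the lift |
| Tray pull (x position) | 437.2 mm, against 437.1 mm after the first full pull |
| Mug, bowl and salt jar | unmoved in the top view |

**What went off plan:** pressing the lids home pushed the tray back in by about 2 mm. I pulled it to the stop again before touching the cap. The lids stayed seated and level through that. During that second pull the wrist force read up to about 28 N on the vertical axis, below both force limits.

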